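# Swing the two latches over a glued panel

## Robot

A 6-joint arm with a two-finger parallel gripper is mounted at the origin on the work surface. World frame = base frame: x ahead of the robot, y to its left, z up, the work surface at z = 0. Lengths are in mm, angles in rad, forces in N, time in s.
With the tool pointing down it reaches from about 275 to 750 mm from the base axis. Payload 10.2 kg.
Tool frame: the origin (TCP) lies midway between the tips of the shut fingers; the grasp point (between the pads) lies 19 mm behind it; z points along the fingers, y is the line along which they close (so a half turn about z gives the same grasp; the last joint's range is limited). The gripper opens to 85 mm and grips with 20 to 120 N. Pads are 22 mm wide; open, the fingers measure 114 mm over their backs; the gripper's body (76 mm by 85 mm) begins 54 mm behind the grasp point. The pads swing forward as they close: fully open they stand 13 mm farther back than shut.
Start: joints at [1.102, 0.313, 1.498, -0, 1.331, -0.223], TCP at [127.762, 509.223, 231.294] pointing down, gripper open.
Joint ranges: [-2.94, 2.94], [-0.97, 2.17], [0.19, 2.56], [-1.23, 4.37], [0.02, 3.11], [-2.88, 2.88]. Speed limits (rad/s): [2.39, 2.39, 3.01, 3.14, 3.14, 3.14].

## Interface

Orientations are given as a unit quaternion [w, x, y, z].
In Python, from rig import ctrl gives the robot as it stands.
- The arm moves only by the tool arm_command, never from a script. Its argument "increments" is a list of rows, each an object with "dr": the turn, a rotation vector about the tool's x, y, z in units of pi/4 rad (1.0 is pi/4 rad), a list of three; "offset": the shift along the tool's x, y, z in units of 120 mm (1.0 is 120 mm), a list of three; "hand": the opening, from -1 (shut) to 1 (fully open). A call has 1 to 8 rows; each row shifts and turns the commanded pose from where the row before left it, along the tool's axes as they then stand; what a row does not reach is not made up. A row lasts 1/10 s, in which the tool goes at most 50 mm and 8.59 degrees, less where a joint would pass 70% of its speed; a pose out of reach is approached as far as the arm can. A call with a number of a shift or a turn outside -1 to 1 is refused whole. A call with a gripper value outside its range is refused whole. The fingers move at their own pace and stop on an object; "grip_force" is the grip in N (left out, the last holds). Time passes only in rows, so rows that do not move let the fingers close. It gives the time, the measured TCP pose, the force, the opening and the grip force at its end, in the units of the state.
- ctrl.sense(): the state, without advancing time (a new reading comes with each control period).
- ctrl.capture(name): name is "scene" or "top" or "wrist"; returns the picture (400x640x3 uint8, red, green, blue); there is no depth.
- ctrl.camera_info(name): a dict with "K" (3x3 intrinsics, pixels), "R" (3x3) and "t" (3): a world point X has camera coordinates R X + t. Camera axes: x right, y down, z forward; pixel columns grow to the right and rows downward; lengths in mm; the calibration is good to about 2 mm. A picture is of the moment at which its call begins: read the wrist's pose just before it. camera_info takes no time and is no camera call; for the wrist camera it gives the pose at the moment of the call.
- ctrl.finish_job(): hands the job in; it is judged then, once.
The state is a dict: "time_s": time; "joints": joint angles; "dq": joint speeds; "tau": joint torques, N m; "eef_pos": TCP position; "ee_rot": TCP orientation; "force": force on the tool from outside, world axes, zero at the start; "wrist_torque": the same for the moment, N m; "grip_width": opening from 0.0 (shut) to 1.0 (fully open); "grip_force": force on a finger pad.
Only numpy, scipy, OpenCV 4.12 (cv2) and the standard library are available. Lean on these libraries where they do the work, as an engineer would, in place of code of your own. Each camera call takes 0.05 s, during which the arm holds its last target. There are 200 camera calls.

## Task

Lock the glued panel into its jig: with a fingertip, gently push each of the two metal latch bars round on its pivot until the rubber foot near its end, marked by the bolt head on top, is centred over the cork pad at that end of the panel, and leave both there. Do not lift or shift the panel or the tin that weighs it down, and leave the tape roll and the cup alone.

Things in the scene. Friction and masses are not known exactly. Their poses are not given: they have to be found in the camera images.
- jig: Fixed brown wooden gluing jig: base board 220 (x) x 330 (y) x 18 mm, origin at the centre of its underside on the table, its x axis horizontal and across its short side. Low strips, 8 mm high above the base, surround the loose panel. Two bar-shaped retaining latches are pivoted on it, near the middle of its two short ends.
- panel: Loose plywood panel 120 (x) x 200 (y) x 12 mm, 0.45 kg, lying flat on the jig's base between the strips with about 3 mm of play; origin at the centre of its underside, axes about parallel to the jig's. Its top is 30 mm above the table. On it are glued two round cork pads, 32 mm across and 3 mm thick, and the weight tin stands at its middle.
- tin: Small closed metal tin 48 mm across, 50 mm tall, 0.25 kg, standing loose on the middle of the panel as a weight (top 80 mm above the table). Leave alone. Origin at the centre of its underside.
- latch_left (a joint): Angle (rad) of the left latch, the aluminium bar at the jig's +y end. 0: it points along the jig's -y axis, foot over its cork pad; positive: turned counterclockwise seen from above. Starts at 1.0 to 1.9, swung to the far side (+x of the jig); range -0.9 to 2.2. Nothing stops it at 0. It stays where left (dry friction 0.07 N m).
- pivot_left (a point): Point on the left latch's upright pivot axis, 58 mm above the table, 124 mm from the jig's centre line along its +y axis; marked by a black cap 18 mm across, 5 mm high. The bar is 20 mm wide, 20 mm thick (underside 38 mm, top 58 mm above the table) and extends from 12 mm behind the pivot axis to 82 mm in front.
- foot_left (a point): Point on top of the left latch's bar, 70 mm from the pivot, 58 mm above the table, marked by a dark bolt head 12 mm across and 4 mm high; the rubber foot, 16 mm across, is right below, on the bar's underside (its lower face is 2 mm above the cork pads).
- pad_left (a point): Centre of the top face of the cork pad at the panel's +y end (33 mm above the table), 54 mm from the panel's centre: where the foot of the left latch belongs.
- latch_right (a joint): Angle (rad) of the right latch, the aluminium bar at the jig's -y end. 0: it points along the jig's +y axis, foot over its cork pad; positive: turned counterclockwise seen from above. Starts at 1.0 to 1.9, swung to the near side (-x of the jig); range -0.9 to 2.2. Nothing stops it at 0. It stays where left (dry friction 0.07 N m).
- pivot_right (a point): Point on the right latch's upright pivot axis, 58 mm above the table, 124 mm from the jig's centre line along its -y axis; marked by a black cap 18 mm across, 5 mm high. The bar is 20 mm wide, 20 mm thick (underside 38 mm, top 58 mm above the table) and extends from 12 mm behind the pivot axis to 82 mm in front.
- foot_right (a point): Point on top of the right latch's bar, 70 mm from the pivot, 58 mm above the table, marked by a dark bolt head 12 mm across and 4 mm high; the rubber foot, 16 mm across, is right below, on the bar's underside (its lower face is 2 mm above the cork pads).
- pad_right (a point): Centre of the top face of the cork pad at the panel's -y end (33 mm above the table), 54 mm from the panel's centre: where the foot of the right latch belongs.
- tape: Roll of grey tape 90 mm across, 48 mm high, lying flat and loose on the table off the jig's right (-y) end. Leave alone. Origin at the centre of its underside.
- cup: White cup 72 mm across the rim, 85 mm tall, standing loose on the table off the jig's left (+y) end. Leave alone. Origin at the centre of its underside.
There are look-alikes about, which are no part of the job. What is meant by the panel is not orange, and is the larger of those in its own colour.

How it is judged:
By the outcome, as a careful person would: the job done as asked, in the order asked, and still so for the second after the job is handed in, with the robot touching nothing.
It also fails if it takes over 54 s, if anything falls off the work surface, if the arm or the gripper's body presses on something with over 40 N, if the wrist force passes 120 N, or if a joint passes its speed limit or range.

## Working session

There is one attempt and no reset: what is moved stays moved. The work goes in short steps, Python scripts to look and compute and a tool call to move; the robot and the scene stay as the last step left them, time stands still between calls to the robot, and variables do not carry over. Pictures are saved under pics/ and viewed, at most 10 in all, crops included, and the job is handed in when it is done.

Besides the shell and the picture viewer there is one more tool, called as a command line: name --argument value ..., lists and objects as JSON in quotes. arm_command: Moves the arm, as the interface text tells. Shifts and turns lie within -1 to 1; 1 stands for 120 mm of shift or pi/4 rad of turn. Its arguments: {"type":"object","properties":{"increments":{"type":"array"},"grip_force":{"type":"number"}},"required":["increments"]}

```bash
mkdir -p pics; python3 - <<'E'
from rig import ctrl
import cv2,numpy as np
for n in("scene","top"):
    im=ctrl.capture(n);cv2.imwrite(f"pics/{n}0.png",im[:,:,::-1])
    c=ctrl.camera_info(n);print(n,np.round(c["K"],1).tolist(),np.round(c["R"],4).tolist(),np.round(c["t"],1).tolist())
s=ctrl.sense();print(s["time_s"],s["eef_pos"],s["ee_rot"],s["force"],s["grip_width"])
E
```

```text
scene [[440.7, 0.0, 320.4], [0.0, 440.7, 198.1], [0.0, 0.0, 1.0]] [[0.7112, 0.7029, -0.0133], [0.4613, -0.4808, -0.7457], [-0.5305, 0.5242, -0.6662]] [-392.0, -172.8, 1269.1]
top [[366.8, 0.0, 316.7], [0.0, 366.8, 199.5], [0.0, 0.0, 1.0]] [[0.0238, -0.9994, 0.0243], [-0.9978, -0.0253, -0.0609], [0.0615, -0.0228, -0.9978]] [11.2, 518.2, 1011.0]
0.1 [127.64570026 509.021919   230.81523786] [-1.92953836e-04  1.22564451e-01  9.92460399e-01 -5.23436979e-04] [ 0.02695016 -0.03193393  0.90096722] 1.0043190746465966
```

View pics/scene0.png

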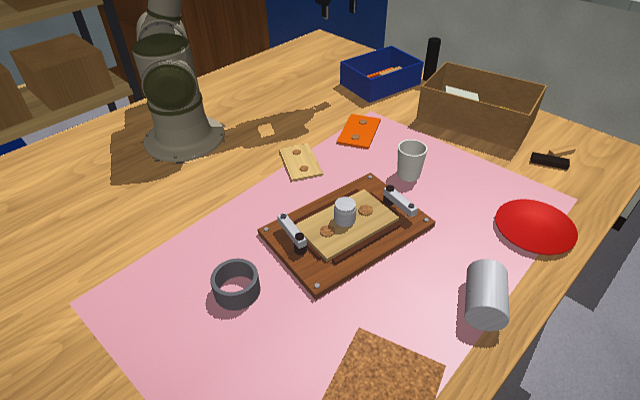

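View pics/top0.png

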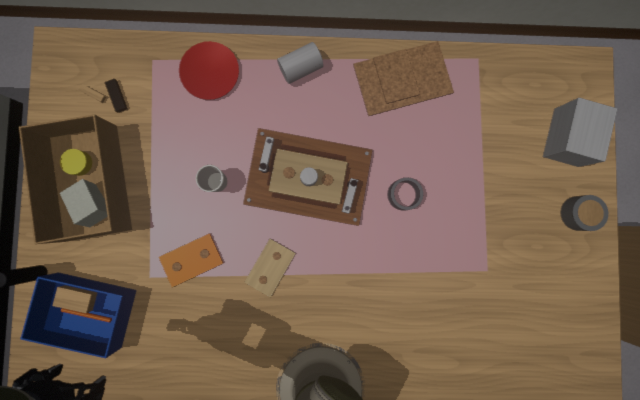

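The top view shows three candidate panels: orange at (191,260), a small natural one at (271,267), and a larger natural one in the jig at (308,177). The one in the jig fits, being the larger and not orange. Latch bars are near (266,153) and (350,196). I'll confirm this in enlarged crops.

```bash
python3 - <<'E'
import cv2
a=cv2.imread("pics/top0.png")[115:235,230:390];cv2.imwrite("pics/topc.png",cv2.resize(a,None,fx=5,fy=5,interpolation=cv2.INTER_CUBIC))
a=cv2.imread("pics/scene0.png")[165:305,250:450];cv2.imwrite("pics/scenec.png",cv2.resize(a,None,fx=4,fy=4,interpolation=cv2.INTER_CUBIC))
E
```

```text
(no output)
```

View pics/topc.png

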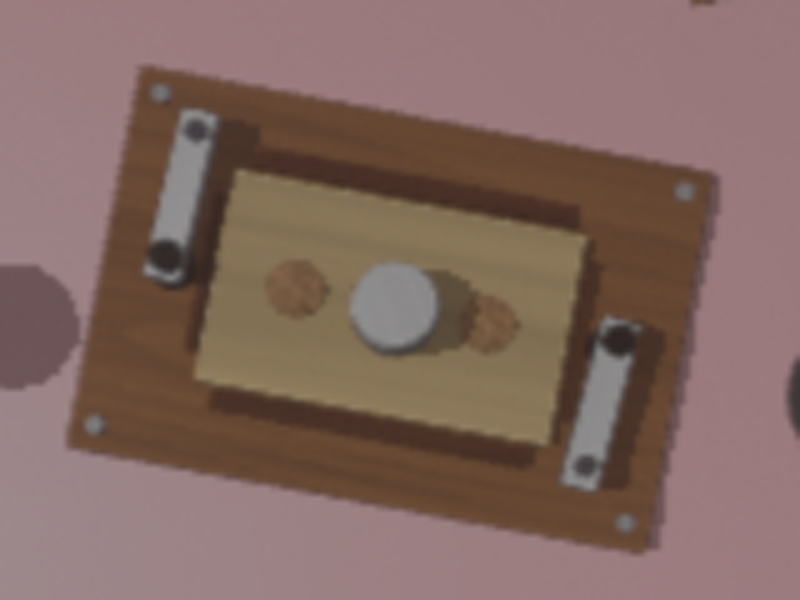

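View pics/scenec.png

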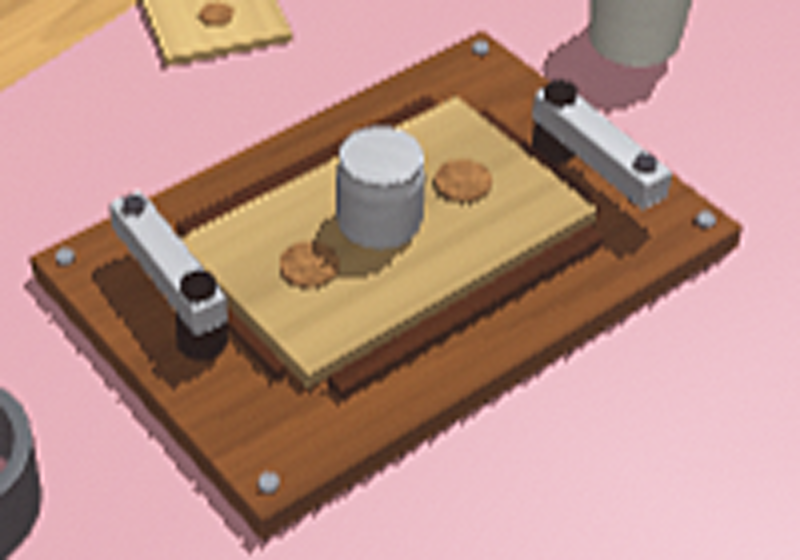

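The crop confirms the panel: natural plywood, in the jig, under the tin. Topc pixels: pivotL (165,254), boltL (196,129), pivotR (619,340), boltR (587,465), pads (296,288) and (491,325). I'll triangulate these from both views.

```bash
cat >h.py <<'E'
import numpy as np,cv2
from rig import ctrl
def ray(c,uv):
    d=np.asarray(c["R"]).T@np.linalg.inv(c["K"])@[*uv,1.]
    return -np.asarray(c["R"]).T@np.asarray(c["t"]),d/np.linalg.norm(d)
def tri(rs):
    A=[np.eye(3)-np.outer(d,d) for o,d in rs]
    p=np.linalg.solve(sum(A),sum(a@o for a,(o,d) in zip(A,rs)))
    return p,max(np.linalg.norm(a@(p-o)) for a,(o,d) in zip(A,rs))
def onz(c,uv,z):
    o,d=ray(c,uv);return o+d*(z-o[2])/d[2]
def crop(p,x0,y0,f): return (np.array(p)+.5)/f-.5+[x0,y0]
E
python3 - <<'E'
from h import *
T=ctrl.camera_info("top");S=ctrl.camera_info("scene")
P=dict(pivL=((165,254),(560,94),63),boltL=((196,129),(645,161),62),pivR=((619,340),(197,284),63),boltR=((587,465),(134,203),62),padL=((296,288),(462,180),33),padR=((491,325),(307,265),33),tin=((394,307),(381,157),80),s1=((160,93),(705,218),20),s2=((684,191),(269,483),20),s3=((625,522),(65,257),20),s4=((94,425),(481,47),20))
W={}
for k,(a,b,z) in P.items():
    a=crop(a,230,115,5);b=crop(b,250,165,4)
    p,e=tri([ray(T,a),ray(S,b)]);W[k]=p
    print(k,p.round(1),round(e,1),"top@z",onz(T,a,z)[:2].round(1),"scene@z",onz(S,b,z)[:2].round(1))
v=W["pivL"]-W["pivR"];print("piv dist",np.linalg.norm(v[:2]),"jig yaw",np.arctan2(-v[0],v[1]))
for s in "LR":
    f=W["bolt"+s]-W["piv"+s];print(s,np.linalg.norm(f[:2]),np.arctan2(f[1],f[0]),np.linalg.norm((W["pad"+s]-W["piv"+s])[:2]))
E
```

```text
pivL [603.  172.1  60.6] 0.1 top@z [602.7 171.9] scene@z [604.5 169.7]
boltL [671.3 157.8  62. ] 0.4 top@z [671.1 157.6] scene@z [671.5 158.2]
pivR [563.  -72.7  61.6] 0.0 top@z [562.9 -72.5] scene@z [564.  -73.5]
boltR [495.8 -56.2  62. ] 0.6 top@z [495.4 -56.6] scene@z [496.2 -55.7]
padL [590.6 103.2  32.3] 0.2 top@z [590.3 103. ] scene@z [591.1 102.8]
padR [573.3  -4.6  32. ] 0.7 top@z [572.7  -5.1] scene@z [574.5  -4.8]
tin [576.3  49.2  76.5] 0.7 top@z [575.3  48.6] scene@z [579.3  46.8]
s1 [700.2 183.1  20.6] 0.1 top@z [700.2 183.1] scene@z [700.  183.8]
s2 [ 653.3 -112.9   19.4] 0.2 top@z [ 653. -113.] scene@z [ 653.8 -113.1]
s3 [465.8 -83.   19.6] 0.1 top@z [465.9 -82.9] scene@z [466.1 -83.3]
s4 [512.8 213.7  20. ] 0.4 top@z [512.6 213.5] scene@z [513.  214.1]
piv dist 248.02612810791987 jig yaw -0.16181993720380325
L 69.80885421633013 -0.2058947877777576 70.01118427171272
R 69.2372109654687 2.900935711929289 68.81588225312622
```

arm_command --increments '[{"dr":[0,0,0],"offset":[-0.37,-0.105,0],"hand":-1},{"dr":[0,0,0],"offset":[-0.37,-0.105,0],"hand":-1},{"dr":[0,0,0],"offset":[-0.37,-0.105,0],"hand":-1},{"dr":[0,0,0],"offset":[-0.37,-0.105,0],"hand":-1},{"dr":[0,0,0],"offset":[-0.37,-0.105,0],"hand":-1},{"dr":[0,0,0],"offset":[-0.37,-0.105,0],"hand":-1},{"dr":[0,0,0],"offset":[-0.37,-0.105,0],"hand":-1},{"dr":[0,0,0],"offset":[-0.37,-0.105,0],"hand":-1}]' --grip_force 20

```text
time_s: 0.9
eef_pos: [449.1, 323.7, 231.1]
ee_rot: [-0.0, 0.123, 0.992, -0.0]
force: [0.0, 0.7, 0.9]
grip_width: 0.002
grip_force: 0.0
```

```bash
cat >>h.py <<'E'
from scipy.spatial.transform import Rotation as Ro
pivL=np.array([603,172.]);pivR=np.array([563,-72.7])
def go(tgt,ang):
    """tool-frame shift (units) and z-turn (units) from now to tgt with tool x at world angle ang (mod pi)"""
    s=ctrl.sense();w,x,y,z=s["ee_rot"];R=Ro.from_quat([x,y,z,w]).as_matrix();p=np.array(s["eef_pos"])
    a=np.arctan2(R[1,0],R[0,0]);d=(ang-a+np.pi/2)%np.pi-np.pi/2
    print("t",round(s["time_s"],2),"pos",p.round(1),"xang",round(a,3),"z",R[:,2].round(3),"F",np.round(s["force"],2),"grip",round(s["grip_width"],2),"j",np.round(s["joints"],2))
    print("offset total",(R.T@(np.array(tgt)-p)/120).round(3),"dr z total",round(-d/(np.pi/4),3))
def side(piv,phi,r,off,z):
    u=np.array([np.cos(phi),np.sin(phi)]);n=np.array([-u[1],u[0]])
    return [*(piv+r*u+off*n),z]
E
python3 -c "
from h import *
go(side(pivL,-.206,52,40,120),-.206)"
```

```text
t 0.9 pos [449.1 323.7 231.1] xang 2.896 z [-0.001 -0.    -1.   ] F [0.04 0.72 0.87] grip 0.0 j [ 0.41  0.38  1.41  0.    1.36 -0.91]
offset total [-1.972 -0.563  0.925] dr z total -0.051
```

arm_command --increments '[{"dr":[0,0,-0.01],"offset":[-0.33,-0.094,0.1],"hand":-1},{"dr":[0,0,-0.01],"offset":[-0.33,-0.094,0.1],"hand":-1},{"dr":[0,0,-0.01],"offset":[-0.33,-0.094,0.15],"hand":-1},{"dr":[0,0,-0.01],"offset":[-0.33,-0.094,0.19],"hand":-1},{"dr":[0,0,-0.01],"offset":[-0.33,-0.094,0.19],"hand":-1},{"dr":[0,0,0],"offset":[-0.32,-0.094,0.19],"hand":-1},{"dr":[0,0,0],"offset":[0,0,0],"hand":-1}]'

```text
time_s: 1.6
eef_pos: [664.1, 202.4, 114.7]
ee_rot: [-0.004, 0.105, 0.994, -0.001]
force: [-1.0, -0.0, -1.2]
grip_width: -0.003
grip_force: 0.0
```

```bash
python3 - <<'E'
from h import *
go(side(pivL,-.206,52,40,45),-.206)
im=ctrl.capture("scene")[130:300,230:470]
w=ctrl.capture("wrist")
cv2.imwrite("pics/a.png",np.vstack([cv2.resize(im,(480,340)),cv2.resize(w,(480,260))])[:,:,::-1][:600])
E
```

```text
t 1.6 pos [664.1 202.4 114.7] xang 2.931 z [-0.007 -0.002 -1.   ] F [-1.01 -0.05 -1.25] grip -0.0 j [ 0.13  0.79  1.04 -0.    1.32 -1.23]
offset total [ 0.009 -0.017  0.581] dr z total -0.006
```

View pics/a.png

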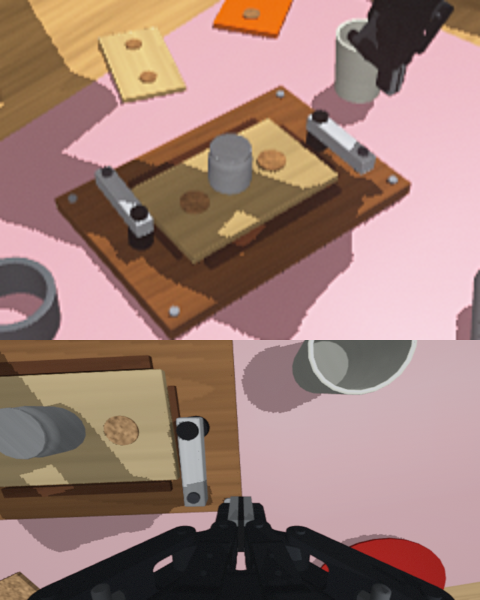

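Wrist view: the shut fingers are just beside the free end of the left bar, clear of the cup. Next I descend and touch the bar's outer side.

arm_command --increments '[{"dr":[0,0,0],"offset":[0,0,0.2],"hand":-1},{"dr":[0,0,0],"offset":[0,0,0.2],"hand":-1},{"dr":[0,0,-0.006],"offset":[0.009,-0.017,0.18],"hand":-1},{"dr":[0,0,0],"offset":[0,0,0],"hand":-1},{"dr":[0,0,0],"offset":[0,-0.04,0],"hand":-1},{"dr":[0,0,0],"offset":[0,-0.04,0],"hand":-1},{"dr":[0,0,0],"offset":[0,-0.03,0],"hand":-1},{"dr":[0,0,0],"offset":[0,0,0],"hand":-1}]'

```text
time_s: 2.5
eef_pos: [659.1, 190.8, 52.3]
ee_rot: [0.001, 0.101, 0.995, 0.0]
force: [0.4, -0.7, -0.8]
grip_width: 0.001
grip_force: 0.0
```

```bash
python3 -c "
from h import *
go(side(pivL,-.206,52,24.5,45),-.206)"
```

```text
t 2.5 pos [659.1 190.8  52.3] xang 2.939 z [ 0.001  0.    -1.   ] F [ 0.39 -0.69 -0.76] grip 0.0 j [ 0.11  0.83  1.14 -0.    1.17 -1.26]
offset total [-0.007 -0.045  0.061] dr z total 0.004
```

arm_command --increments '[{"dr":[0,0,0],"offset":[-0.007,0,0.06],"hand":-1},{"dr":[0,0,0],"offset":[0,-0.03,0],"hand":-1},{"dr":[0,0,0],"offset":[0,-0.02,0],"hand":-1},{"dr":[0,0,0],"offset":[0,0,0],"hand":-1}]'

```text
time_s: 2.9
eef_pos: [658.4, 184.9, 44.1]
ee_rot: [-0.0, 0.101, 0.995, -0.0]
force: [0.5, -0.1, 0.5]
grip_width: 0.001
grip_force: 0.0
```

```bash
python3 -c "
from h import *
go(side(pivL,-.206,52,22,45),-.206)"
```

```text
t 2.9 pos [658.4 184.9  44.1] xang 2.939 z [-0. -0. -1.] F [ 0.53 -0.08  0.55] grip 0.0 j [ 0.1   0.84  1.15 -0.    1.16 -1.27]
offset total [-0.003 -0.017 -0.008] dr z total 0.005
```

arm_command --increments '[{"dr":[0,0,0.13],"offset":[-0.018,-0.05,0],"hand":-1},{"dr":[0,0,0.13],"offset":[-0.018,-0.05,0],"hand":-1},{"dr":[0,0,0.13],"offset":[-0.018,-0.045,0],"hand":-1},{"dr":[0,0,0.13],"offset":[-0.018,-0.045,0],"hand":-1},{"dr":[0,0,0.13],"offset":[-0.018,-0.045,0],"hand":-1},{"dr":[0,0,0.13],"offset":[-0.018,-0.045,0],"hand":-1},{"dr":[0,0,0],"offset":[0,0,0],"hand":-1}]'

```text
time_s: 3.6
eef_pos: [655.5, 149.5, 44.3]
ee_rot: [0.0, 0.397, 0.918, 0.0]
force: [-0.1, -0.4, -0.4]
grip_width: 0.003
grip_force: 0.0
```

```bash
python3 - <<'E'
from h import *
go(side(pivL,-.806,52,22,45),-.806)
im=ctrl.capture("scene")[150:270,320:480]
w=ctrl.capture("wrist")[0:250]
cv2.imwrite("pics/b.png",np.hstack([cv2.resize(im,(400,300)),cv2.resize(w,(400,156*1)).repeat(1,0) if 0 else cv2.copyMakeBorder(cv2.resize(w,(400,156)),0,144,0,0,0)])[:,:,::-1])
E
```

```text
t 3.6 pos [655.5 149.5  44.3] xang 2.326 z [ 0.  0. -1.] F [-0.05 -0.44 -0.42] grip 0.0 j [ 0.05  0.81  1.2   0.    1.13 -0.7 ]
offset total [ 0.005 -0.003 -0.006] dr z total -0.013
```

View pics/b.png

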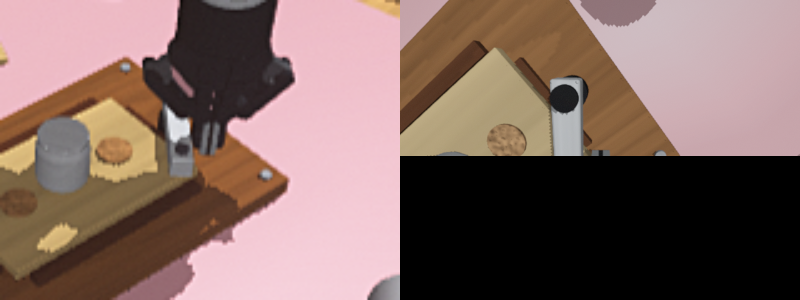

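The bar turned with the finger, lying alongside it at about -0.82 rad. I'll go on to about 0.2 rad short of the pad.

arm_command --increments '[{"dr":[0,0,0.13],"offset":[-0.016,-0.045,0],"hand":-1},{"dr":[0,0,0.13],"offset":[-0.016,-0.045,0],"hand":-1},{"dr":[0,0,0.13],"offset":[-0.016,-0.045,0],"hand":-1},{"dr":[0,0,0.13],"offset":[-0.016,-0.045,0],"hand":-1},{"dr":[0,0,0.13],"offset":[-0.016,-0.045,0],"hand":-1},{"dr":[0,0,0.13],"offset":[-0.016,-0.045,0],"hand":-1},{"dr":[0,0,0.13],"offset":[-0.016,-0.045,0],"hand":-1},{"dr":[0,0,0],"offset":[0,0,0],"hand":-1}]'

```text
time_s: 4.5
eef_pos: [627.9, 121.8, 44.3]
ee_rot: [0.0, 0.692, 0.722, 0.0]
force: [-0.2, 0.1, -1.1]
grip_width: 0.0
grip_force: 0.0
```

```bash
python3 - <<'E'
from h import *
go(side(pivL,-1.74,52,22,45),-1.74)
np.savez("c.npz",**{k:np.array(v) for k,v in ctrl.camera_info("wrist").items()})
w=ctrl.capture("wrist")
cv2.imwrite("pics/c.png",cv2.resize(w[0:360,120:600],(800,600),interpolation=cv2.INTER_CUBIC)[:,:,::-1])
E
```

```text
t 4.5 pos [627.9 121.8  44.3] xang 1.613 z [ 0. -0. -1.] F [-0.23  0.07 -1.08] grip 0.0 j [ 0.01  0.75  1.32 -0.    1.07 -0.03]
offset total [-0.035 -0.101 -0.006] dr z total 0.27
```

View pics/c.png

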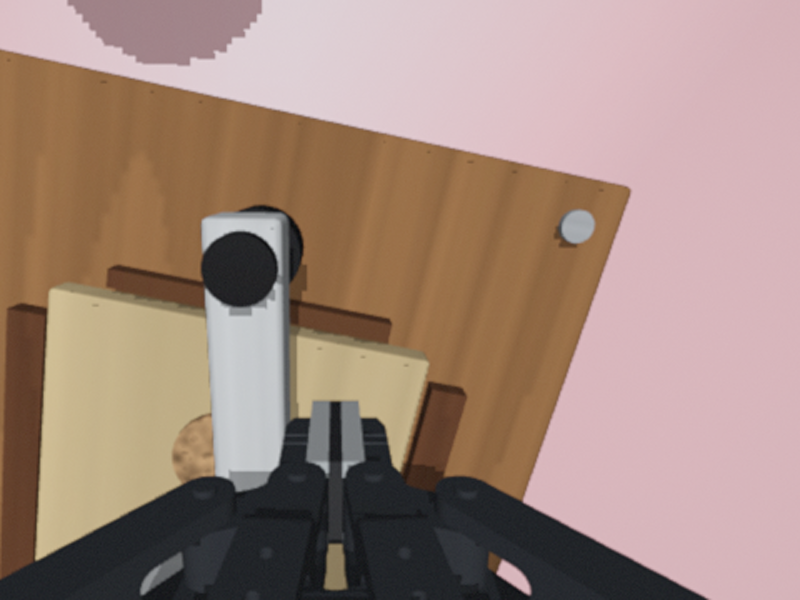

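The wrist view shows the left bar over the panel with the finger on its right. Left top edge runs (203,222) to (215,470), cap at (240,268). I'll measure its angle.

```bash
python3 - <<'E'
from h import *
c=dict(np.load("c.npz"))
f=lambda p,z:onz(c,crop(p,120,0,5/3),z)[:2]
a,b=f((204,224),58),f((215.5,470),58);d=b-a
print("edge",a,b,"ang",np.arctan2(d[1],d[0]))
print("cap",f((240,268),63))
u=d/np.linalg.norm(d);print("half width",np.cross(u,pivL-a), "tool off", np.cross(u,ctrl.sense()["eef_pos"][:2]-a))
E
```

```text
edge [593.40291814 181.42058622] [594.67300255 114.10541272] ang -1.551930836851767
cap [602.87454019 171.94313828]
half width 9.417660640534 tool off 33.463817832661285<stdin>:7: DeprecationWarning: Arrays of 2-dimensional vectors are deprecated. Use arrays of 3-dimensional vectors instead. (deprecated in NumPy 2.0)
```

arm_command --increments '[{"dr":[0,0,0.09],"offset":[-0.012,-0.03,0],"hand":-1},{"dr":[0,0,0.09],"offset":[-0.01,-0.027,0],"hand":-1},{"dr":[0,0,0.09],"offset":[-0.009,-0.025,0],"hand":-1},{"dr":[0,0,0],"offset":[0,0,0],"hand":-1}]'

```text
time_s: 4.95
eef_pos: [618.1, 118.6, 44.2]
ee_rot: [0.0, 0.764, 0.645, 0.0]
force: [0.5, -0.2, -0.3]
grip_width: -0.001
grip_force: 0.1
```

```bash
python3 - <<'E'
from h import *
go(side(pivL,-1.742,52,23.5,44.3),-1.742)
np.savez("c.npz",**{k:np.array(v) for k,v in ctrl.camera_info("wrist").items()})
w=ctrl.capture("wrist")
cv2.imwrite("pics/d.png",cv2.resize(w[0:360,120:600],(800,600),interpolation=cv2.INTER_CUBIC)[:,:,::-1])
E
```

```text
t 4.95 pos [618.1 118.6  44.2] xang 1.403 z [ 0. -0. -1.] F [ 0.55 -0.16 -0.3 ] grip -0.0 j [ 0.    0.73  1.36 -0.    1.06  0.17]
offset total [-0.016 -0.004 -0.001] dr z total 0.005
```

View pics/d.png

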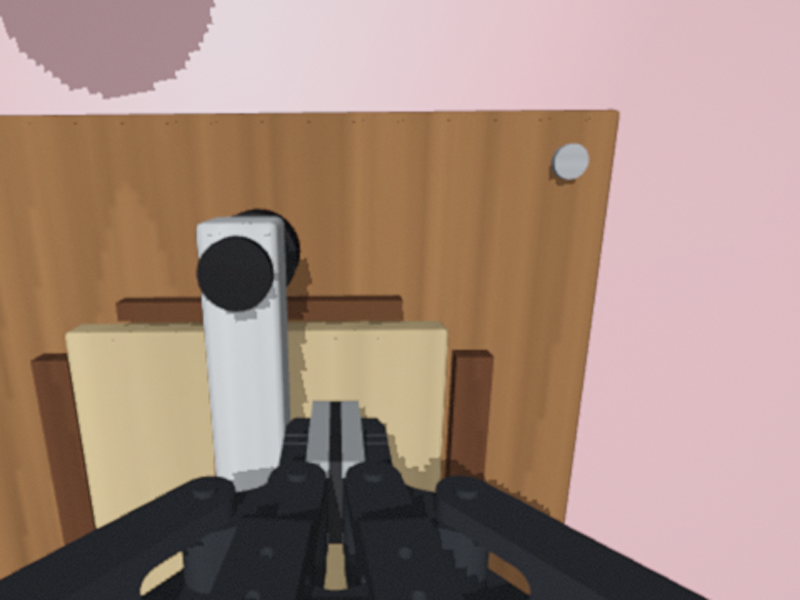

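Jig edge is now square to the view and the bar's left edge runs (199,227) to (214.5,470). I'll measure again before backing off.

```bash
python3 -W ignore - <<'E'
from h import *
c=dict(np.load("c.npz"))
f=lambda p,z:onz(c,crop(p,120,0,5/3),z)[:2]
a,b=f((199,227),58),f((214.5,470),58);d=b-a
print("ang",np.arctan2(d[1],d[0]),"cap",f((236,273),63))
j=f((618,112),18)-f((10,116),18);print("jig yaw",np.arctan2(j[1],j[0]))
p=f((446,326),30)-f((68,332),30);print("panel yaw",np.arctan2(p[1],p[0]),"panel end mid",(f((446,326),30)+f((68,332),30))/2)
E
```

```text
ang -1.7475618876403152 cap [602.99916745 171.79198072]
jig yaw -0.16185897878264635
panel yaw -0.15149144601195688 panel end mid [598.31793202 148.7517681 ]
```

arm_command --increments '[{"dr":[0,0,0],"offset":[0,0.1,0],"hand":-1},{"dr":[0,0,0],"offset":[0,0.2,0],"hand":-1},{"dr":[0,0,0],"offset":[0,0,-0.3],"hand":-1},{"dr":[0,0,0],"offset":[0,0,-0.35],"hand":-1},{"dr":[0,0,0],"offset":[0,0,-0.2],"hand":-1},{"dr":[0,0,0],"offset":[0,0,0],"hand":-1}]'

```text
time_s: 5.6
eef_pos: [655.1, 112.7, 150.3]
ee_rot: [0.002, 0.763, 0.646, 0.003]
force: [-0.2, -0.2, -0.5]
grip_width: 0.0
grip_force: 0.0
```

```bash
python3 -c "
from h import *
t=side(pivR,2.901,52,42,120);print(t)
go(t,2.901)"
```

```text
[np.float64(502.49007312747364), np.float64(-101.09980193384303), 120]
t 5.6 pos [655.1 112.7 150.3] xang 1.404 z [ 0.007  0.    -1.   ] F [-0.24 -0.24 -0.54] grip 0.0 j [-0.01  0.68  1.14  0.    1.31  0.16]
offset total [-1.968 -0.961  0.243] dr z total -1.905
```

arm_command --increments '[{"dr":[0,0,0],"offset":[-0.28,-0.137,0],"hand":-1},{"dr":[0,0,0],"offset":[-0.28,-0.137,0],"hand":-1},{"dr":[0,0,0],"offset":[-0.28,-0.137,0],"hand":-1},{"dr":[0,0,0],"offset":[-0.28,-0.137,0],"hand":-1},{"dr":[0,0,0],"offset":[-0.28,-0.137,0],"hand":-1},{"dr":[0,0,0],"offset":[-0.28,-0.137,0],"hand":-1},{"dr":[0,0,-0.18],"offset":[-0.28,-0.137,0],"hand":-1},{"dr":[0,0,-0.18],"offset":[0,0,0],"hand":-1}]'

```text
time_s: 6.4
eef_pos: [498.2, -102.2, 145.3]
ee_rot: [-0.001, 0.664, 0.747, -0.001]
force: [-0.1, 0.1, -1.3]
grip_width: -0.006
grip_force: 0.0
```

arm_command --increments '[{"dr":[0,0,-0.18],"offset":[0,0,0],"hand":-1},{"dr":[0,0,-0.18],"offset":[0,0,0],"hand":-1},{"dr":[0,0,-0.18],"offset":[0,0,0],"hand":-1},{"dr":[0,0,-0.18],"offset":[0,0,0],"hand":-1},{"dr":[0,0,-0.18],"offset":[0,0,0],"hand":-1},{"dr":[0,0,-0.18],"offset":[0,0,0],"hand":-1},{"dr":[0,0,-0.18],"offset":[0,0,0],"hand":-1},{"dr":[0,0,-0.1],"offset":[0,0,0],"hand":-1}]'

```text
time_s: 7.2
eef_pos: [499.9, -99.5, 145.1]
ee_rot: [-0.001, 0.19, 0.982, 0.0]
force: [0.2, -1.0, 1.1]
grip_width: 0.005
grip_force: 0.0
```

```bash
python3 -c "
from h import *
go(side(pivR,2.901,52,42,100),2.901)"
```

```text
t 7.2 pos [499.9 -99.5 145.1] xang 2.76 z [-0.002  0.001 -1.   ] F [ 0.17 -0.96  1.13] grip 0.01 j [-0.43  0.37  1.66  0.    1.12 -1.62]
offset total [-0.025 -0.004  0.376] dr z total -0.18
```

arm_command --increments '[{"dr":[0,0,-0.18],"offset":[-0.025,-0.004,0],"hand":-1},{"dr":[0,0,0],"offset":[0,0,0.2],"hand":-1},{"dr":[0,0,0],"offset":[0,0,0.2],"hand":-1},{"dr":[0,0,0],"offset":[0,0,0.2],"hand":-1},{"dr":[0,0,0],"offset":[0,0,0.15],"hand":-1},{"dr":[0,0,0],"offset":[0,0,0.07],"hand":-1},{"dr":[0,0,0],"offset":[0,0,0],"hand":-1}]'

```text
time_s: 7.9
eef_pos: [502.2, -101.1, 46.5]
ee_rot: [-0.001, 0.123, 0.992, 0.0]
force: [0.1, 0.3, 0.4]
grip_width: -0.0
grip_force: 0.0
```

```bash
python3 -c "
from h import *
go(side(pivR,2.901,52,24,44.3),2.901)"
```

```text
t 7.9 pos [ 502.2 -101.1   46.5] xang 2.894 z [-0.002  0.001 -1.   ] F [0.06 0.33 0.37] grip -0.0 j [-0.43  0.51  1.74  0.    0.89 -1.75]
offset total [-0.002  0.151  0.019] dr z total -0.009
```

arm_command --increments '[{"dr":[0,0,0],"offset":[0,0.06,0.02],"hand":-1},{"dr":[0,0,0],"offset":[0,0.06,0],"hand":-1},{"dr":[0,0,0],"offset":[0,0.03,0],"hand":-1},{"dr":[0,0,0.13],"offset":[0.017,0.045,0],"hand":-1},{"dr":[0,0,0.13],"offset":[0.017,0.045,0],"hand":-1},{"dr":[0,0,0.13],"offset":[0.017,0.045,0],"hand":-1},{"dr":[0,0,0.13],"offset":[0.017,0.045,0],"hand":-1},{"dr":[0,0,0],"offset":[0,0,0],"hand":-1}]'

```text
time_s: 8.7
eef_pos: [508.4, -60.5, 45.7]
ee_rot: [0.0, 0.323, 0.947, -0.0]
force: [-0.5, 0.1, -0.8]
grip_width: -0.002
grip_force: 0.0
```

```bash
python3 -c "
from h import *
go(side(pivR,1.7,52,23.5,44.3),1.7)
go(side(pivR,2.5,52,23.5,44.3),2.5)"
```

```text
t 8.7 pos [508.4 -60.5  45.7] xang 2.485 z [ 0.001 -0.    -1.   ] F [-0.54  0.11 -0.8 ] grip -0.0 j [-0.35  0.51  1.74 -0.    0.88 -1.26]
offset total [0.023 0.365 0.012] dr z total 0.999
t 8.7 pos [508.4 -60.5  45.7] xang 2.485 z [ 0.001 -0.    -1.   ] F [-0.54  0.11 -0.8 ] grip -0.0 j [-0.35  0.51  1.74 -0.    0.88 -1.26]
offset total [ 0.008 -0.005  0.012] dr z total -0.02
```

On track; go on to about 1.65.

arm_command --increments '[{"dr":[0,0,0.13],"offset":[0.018,0.045,0.006],"hand":-1},{"dr":[0,0,0.13],"offset":[0.018,0.045,0.006],"hand":-1},{"dr":[0,0,0.13],"offset":[0.018,0.045,0],"hand":-1},{"dr":[0,0,0.13],"offset":[0.018,0.045,0],"hand":-1},{"dr":[0,0,0.13],"offset":[0.018,0.045,0],"hand":-1},{"dr":[0,0,0.13],"offset":[0.018,0.045,0],"hand":-1},{"dr":[0,0,0.13],"offset":[0.018,0.045,0],"hand":-1},{"dr":[0,0,0],"offset":[0,0,0],"hand":-1}]'

```text
time_s: 9.5
eef_pos: [530.5, -27.7, 44.1]
ee_rot: [0.0, 0.633, 0.775, 0.0]
force: [0.1, 0.4, 0.1]
grip_width: 0.0
grip_force: 0.0
```

```bash
python3 -c "
from h import *
go(side(pivR,1.415,52,23.5,44.3),1.415)"
```

```text
t 9.5 pos [530.5 -27.7  44.1] xang 1.772 z [ 0.001 -0.    -1.   ] F [0.05 0.41 0.14] grip 0.0 j [-0.27  0.55  1.69  0.    0.9  -0.47]
offset total [ 0.053  0.158 -0.002] dr z total 0.454
```

arm_command --increments '[{"dr":[0,0,0.1],"offset":[0.013,0.035,0],"hand":-1},{"dr":[0,0,0.1],"offset":[0.013,0.035,0],"hand":-1},{"dr":[0,0,0.1],"offset":[0.013,0.034,0],"hand":-1},{"dr":[0,0,0.08],"offset":[0.01,0.028,0],"hand":-1},{"dr":[0,0,0.07],"offset":[0.008,0.02,0],"hand":-1},{"dr":[0,0,0],"offset":[0,0,0],"hand":-1}]'

```text
time_s: 10.1
eef_pos: [547.7, -19.9, 43.9]
ee_rot: [-0.0, 0.758, 0.652, 0.0]
force: [-0.1, 0.6, -0.1]
grip_width: 0.001
grip_force: 0.1
```

```bash
python3 - <<'E'
from h import *
go(side(pivR,1.413,52,23.5,44.3),1.413)
np.savez("c.npz",**{k:np.array(v) for k,v in ctrl.camera_info("wrist").items()})
w=ctrl.capture("wrist")
cv2.imwrite("pics/e.png",cv2.resize(w[0:360,120:600],(800,600),interpolation=cv2.INTER_CUBIC)[:,:,::-1])
E
```

```text
t 10.1 pos [547.7 -19.9  43.9] xang 1.42 z [-0.  0. -1.] F [-0.1   0.62 -0.05] grip 0.0 j [-0.25  0.58  1.63  0.    0.93 -0.1 ]
offset total [ 0.019 -0.001 -0.004] dr z total 0.009
```

View pics/e.png

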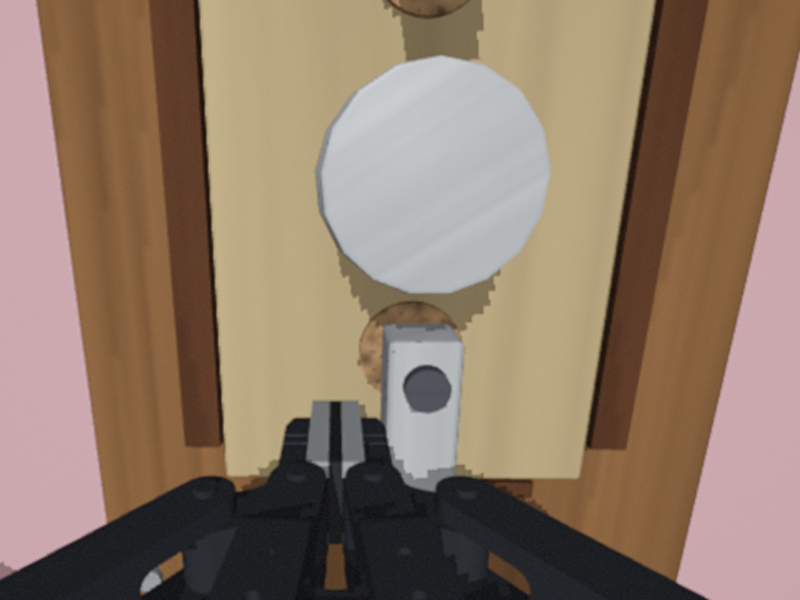

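The wrist view shows the right bar over its pad, with the bolt at (427,388), panel corners at (228,476) and (581,478), and the tin untouched. I'll measure bolt against pad.

```bash
python3 -W ignore - <<'E'
from h import *
c=dict(np.load("c.npz"))
f=lambda p,z:onz(c,crop(p,120,0,5/3),z)[:2]
A,B=f((228,476),30),f((581,478),30);d=B-A;u=d/np.linalg.norm(d);n=np.array([-u[1],u[0]])
print("width",np.linalg.norm(d),"yaw",np.arctan2(u[1],u[0]),"pad from corners",(A+B)/2+46*n)
print("bolt",f((427,388),62),"pad top/left rim",f((410,302),33),f((360,350),33))
print("tin",f((433,175),80))
E
```

```text
width 119.6468124874734 yaw -0.15769913462934318 pad from corners [574.21895221  -3.40723893]
bolt [573.86165599  -3.56314009] pad top/left rim [575.20984216  12.15322016] [558.28743809  -0.62398928]
tin [577.34878236  48.71817631]
```

Foot and pad agree within 0.5 mm. I'll back off, raise, and check both.

arm_command --increments '[{"dr":[0,0,0],"offset":[0,-0.1,0],"hand":-1},{"dr":[0,0,0],"offset":[0,-0.2,0],"hand":-1},{"dr":[0,0,0],"offset":[0,0,-0.3],"hand":-1},{"dr":[0,0,0],"offset":[0,0,-0.35],"hand":-1},{"dr":[0,0,0],"offset":[-0.2,-0.3,-0.2],"hand":-1},{"dr":[0,0,0],"offset":[0,-0.35,-0.2],"hand":-1},{"dr":[0,0,0],"offset":[0,-0.35,-0.2],"hand":-1},{"dr":[0,0,0],"offset":[0,0,0],"hand":-1}]'

```text
time_s: 10.95
eef_pos: [387.8, -19.3, 196.9]
ee_rot: [0.003, 0.758, 0.652, 0.001]
force: [0.1, -0.1, -0.6]
grip_width: 0.001
grip_force: 0.0
```

```bash
python3 - <<'E'
from h import *
a=ctrl.capture("top")[125:225,240:380];b=ctrl.capture("scene")[165:305,250:450]
cv2.imwrite("pics/f.png",np.vstack([cv2.resize(a,(420,300),interpolation=2),cv2.resize(b,(420,294),interpolation=2)])[:,:,::-1])
E
```

```text
(no output)
```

View pics/f.png

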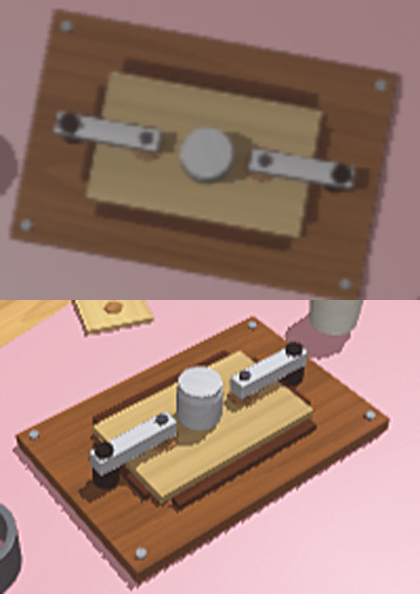

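Final views: bolts at (148,138) and (265,160) in the top crop. I'll check both numerically, then hand in if they agree.

```bash
python3 - <<'E'
from h import *
T=ctrl.camera_info("top");S=ctrl.camera_info("scene")
for n,a,b in (("L",(148,138),(244,376-300)),("R",(265,160),(162,420-300))):
    p,e=tri([ray(T,crop(a,240,125,3)),ray(S,crop(b,250,165,2.1))]);print(n,p.round(1),round(e,1))
print("pads ~ L 590.9 103.2, R 574 -4")
E
```

```text
L [591.4 101.7  60.1] 0.8
R [574.4  -3.8  59.1] 0.6
pads ~ L 590.9 103.2, R 574 -4
```

```bash
python3 -c "
from rig import ctrl
print(ctrl.finish_job())"
```

```text
the job is handed in; nothing more can be done
None
```

Both latch bars are turned over their cork pads and the job is handed in: in the final views the left foot measured about 1.5 mm from its pad centre and the right under 1 mm (readings good to about 2 mm). I kept the arm clear of the panel, tin, tape and cup.

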